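# Find the loaded pot by weight and seat it on the finishing machine's drive

## Robot

A 7-joint arm with a two-finger parallel gripper is mounted at the origin on a cart in front of the work surface, level with it; the furniture and walls round the work are solid. World frame = base frame: x ahead of the robot, y to its left, z up, the work surface at z = 0. Lengths are in m, angles in rad, forces in N, time in s.
With the tool pointing down it reaches from about 0.425 to 0.8 m from the base axis. Payload 8.3 kg.
Tool frame: the origin (TCP) lies between the finger pads; the fingertips stand 8 mm ahead of it and the grasp point (between the pads) lies 11 mm behind it; z points along the fingers, y is the line along which they close (so a half turn about z gives the same grasp; the last joint's range is limited). The gripper opens to 85 mm and grips with 20 to 120 N. Pads are 22 mm wide; open, the fingers measure 114 mm over their backs; the gripper's body (76 mm by 85 mm) begins 54 mm behind the grasp point. The pads swing forward as they close: fully open they stand 13 mm farther back than shut.
Start: joints at [1.198, 0.383, 0.016, 1.37, -0.006, 1.388, -0.046], TCP at [0.191, -0.595, 0.239] pointing down, gripper open.
Joint ranges: [-2.95, 2.95], [-0.25, 2.06], [-1.52, 1.56], [0.18, 2.33], [-1.44, 4.58], [0.02, 2.06], [-3.01, 3.01]. Speed limits (rad/s): [2.39, 2.39, 3.01, 3.01, 3.14, 3.14, 3.14].

## Interface

Orientations are given as [roll, pitch, yaw] about the fixed x, y, z axes, in that order (R = Rz(yaw) Ry(pitch) Rx(roll)).
In Python, from bench import arm, viewer, ticket gives the robot as it stands. The module is installed in compiled form; this text tells all that it offers.
- The arm moves only by the tool move_arm, never from a script. Its argument "series" is a list of rows, each an object with "jaw": the opening, from -1 (shut) to 1 (fully open), so that 0 is half open; "translation": the shift along the tool's x, y, z in mm, a list of three; "angular": the turn, a rotation vector about the tool's x, y, z in rad, a list of three. In form: [{"jaw": jaw, "translation": [dx, dy, dz], "angular": [wx, wy, wz]}, ...]. A call has 1 to 5 rows; each row is the pose to reach, as a shift and turn from the pose commanded when the call began, along the tool's axes at that moment; what a row does not reach only later rows make up. A row lasts 1/12 s, in which the tool goes at most 41.7 mm and 7.16 degrees, less where a joint would pass 70% of its speed; a pose out of reach is approached as far as the arm can. A call with a gripper value outside its range is refused whole. The fingers move at their own pace and stop on an object; the grip force is fixed at half the most. Time passes only in rows, so rows that repeat a pose let the fingers close. It gives the time, the measured TCP pose, the force, the opening and the grip force at its end, in the units of the state.
- arm.state(): the state, without advancing time (a new reading comes with each control period).
- viewer.get_image(name): name is "scene" or "top"; returns the picture (400x640x3 uint8, red, green, blue); there is no depth.
- viewer.get_calibration(name): a dict with "mtx" (3x3 intrinsics, pixels), "xyz" and "orientation" of the camera in the world. Camera axes: x right, y down, z forward; pixel columns grow to the right and rows downward; lengths in m; the calibration is good to about 2 mm. A picture is of the moment at which its call begins. get_calibration takes no time and is no camera call.
- ticket.finish_job(): hands the job in; it is judged then, once.
The state is a dict: "clock": time; "joints": joint angles; "qvel": joint speeds; "joint_torque": joint torques, N m; "tool_pos": TCP position; "eef_rot": TCP orientation; "contact_force": force on the tool from outside, world axes, zero at the start; "torque": the same for the moment, N m; "gripper_width": finger opening in m; "grip_force": force on a finger pad.
Only numpy, scipy, OpenCV 4.12 (cv2) and the standard library are available. Lean on these libraries where they do the work, as an engineer would, in place of code of your own. Each camera call takes 0.05 s, during which the arm holds its last target. There are 200 camera calls.

## Task

Two closed steel pots look alike, but one is loaded with parts to be deburred and the other is nearly empty: find the loaded one by its weight. Set it in the round well of the green finishing machine and feel for the drive, turning the pot under light pressure until its slotted foot drops over the drive dog and it sits fully home; stand the other pot in the blue tray. Press and set down gently, keep both pots upright, and leave the other things on the bench where they are.

Things in the scene. Friction and masses are not known exactly. Their poses are not given: they have to be found in the camera images.
- pot_a: closed steel pot with black lid, one of two: 65 mm wide, 100 mm tall, 0.2 to 0.75 kg; one of the two is at least 0.15 kg heavier, either may be. Origin: centre of the underside, z up. Black foot 37 mm square, 10 mm high, cut by two full-width slots 10 mm wide and deep that cross at its centre, along the pot's x and y; base 62 mm round from 10 to 28 mm up, body 62 mm to 66, lid 65 mm to 74
- pot_b: closed steel pot with black lid, its twin: 65 mm wide, 100 mm tall, 0.2 to 0.75 kg; one of the two is at least 0.15 kg heavier, either may be. Origin: centre of the underside, z up. Black foot 37 mm square, 10 mm high, cut by two full-width slots 10 mm wide and deep that cross at its centre, along the pot's x and y; base 62 mm round from 10 to 28 mm up, body 62 mm to 66, lid 65 mm to 74
- pot_a_grip (a point): point on pot a's axis in its orange grip bar, 95 mm above the pot's underside, axes as the pot's. The bar is fixed to the pot and stands on the lid, from 74 to 100 mm up; 44 mm long along the pot's x, 12 mm thick along y
- pot_b_grip (a point): point on pot b's axis in its orange grip bar, 95 mm above the pot's underside, axes as the pot's. The bar is fixed to the pot and stands on the lid, from 74 to 100 mm up; 44 mm long along the pot's x, 12 mm thick along y
- machine: green finishing machine, fixed to the bench: flat housing 170x140x40 mm (x, y, z), a black control strip along its front, a round aluminium well on its top. Origin at the centre of its underside, x to the back of the machine
- machine_seat (a point): centre of the well's flat floor, 22 mm behind the machine's origin and 40 mm above the bench; z up the well's axis. The well is a round aluminium collar, 66 mm inside, 92 mm outside, 22 mm high. The loaded pot is home when its foot stands on this floor, with the drive dog in either of the foot's slots
- machine_dog (a point): top of the drive dog at the well's axis, 8 mm above the well's floor; axes as the machine's, not the dog's. The dog is a dark steel bar across the well's centre, 32 mm long, 7 mm wide, left at any angle by the last run (not measured) and held by its gear. Sprung, it yields 2 mm at about 7 N under a foot that rides on it; a foot drops over it within 0.08 rad of a slot's direction
- tray: shallow blue plastic tray, fixed, 150x130x28 mm (x, y, z), walls and floor 4 mm. Origin at the centre of its underside
- tray_floor (a point): centre of the tray's inner floor, 4 mm above the bench; axes as the tray's
- spray_can: blue aerosol can with orange cap, 58 mm across, 157 mm tall, standing at the back; origin at the centre of its underside
- tape_measure: yellow tape measure, 64x83x35 mm, lying behind the machine; origin at the centre of its underside
- pliers_cut: small dark cutting pliers, 120x39x10 mm, lying beside the vice; origin at the centre of its underside
- air_cylinder_1: small pneumatic cylinder, dark barrel with grey end blocks, 24x105x24 mm, lying right of the vice; origin at the centre of its underside
Mind the look-alikes: they are no part of the job. Leave any brown or red look-alike of the pot_b alone.

How it is judged:
At the end, for the whole second after the job is handed in: The heavier pot stands upright (0.06 rad) in the machine's well, within 5 mm of its axis, its foot within 2.5 mm of the well's floor with the dog in a slot; the lighter pot stands upright (0.1 rad) on the tray's floor, within 6 mm; both at rest (((horizontal distance between pot_a and machine_seat below 0.005 m and z of pot_a in the frame of machine_seat below 0.0025 m and angle between pot_a's own z axis and vertical below 0.06 rad and contact force between pot_a and machine above 3.9 N and linear speed of each of pot_a, pot_b below 0.02 m/s and x of pot_b in the frame of tray_floor between -0.055 and 0.055 m and y of pot_b in the frame of tray_floor between -0.045 and 0.045 m and z of pot_b in the frame of tray_floor below 0.006 m and angle between pot_b's own z axis and vertical below 0.1 rad) or (horizontal distance between pot_b and machine_seat below 0.005 m and z of pot_b in the frame of machine_seat below 0.0025 m and angle between pot_b's own z axis and vertical below 0.06 rad and contact force between pot_b and machine above 3.9 N and linear speed of each of pot_b, pot_a below 0.02 m/s and x of pot_a in the frame of tray_floor between -0.055 and 0.055 m and y of pot_a in the frame of tray_floor between -0.045 and 0.045 m and z of pot_a in the frame of tray_floor below 0.006 m and angle between pot_a's own z axis and vertical below 0.1 rad))); the robot touches nothing.
It fails at once if a pot pressed or knocked on the machine with more than 40 N (contact force between any of pot_a, pot_b and machine above 40 N).
It fails at once if a pot knocked or pressed down in the tray with more than 40 N (contact force between any of pot_a, pot_b and tray above 40 N).
It fails at once if a pot tipped by more than 0.5 rad (angle between any of pot_a, pot_b's own z axis and vertical above 0.5 rad).
It fails at once if another thing on the bench moved by more than 30 mm (distance of any of spray_can, tape_measure, pliers_cut, air_cylinder_1 from where it was at the start of the episode above 0.03 m).
It also fails if it takes over 72 s, if anything falls off the work surface, if the arm or the gripper's body presses on something with over 40 N, if the wrist force passes 120 N, or if a joint passes its speed limit or range.

## Working session

There is one attempt and no reset: what is moved stays moved. The work goes in short steps, Python scripts to look and compute and a tool call to move; the robot and the scene stay as the last step left them, time stands still between calls to the robot, and variables do not carry over. Pictures are saved under pics/ and viewed, at most 10 in all, crops included, and the job is handed in when it is done.

Besides the shell and the picture viewer there is one more tool, called after ">>>" as name(argument=value, ...) on one line, values as JSON. move_arm: Moves the arm, as the interface text tells. Its arguments: {"type":"object","properties":{"series":{"type":"array"}},"required":["series"]}

```bash
mkdir -p pics
python3 - <<'E'
from bench import arm, viewer
import cv2
for n in("scene","top"):
    cv2.imwrite(f"pics/{n}0.png",viewer.get_image(n)[:,:,::-1]); c=viewer.get_calibration(n); print(n,c)
print(arm.state())
E
```

```text
scene {'mtx': array([[374.04748548,   0.        , 319.05577697],
       [  0.        , 374.04748548, 196.62697228],
       [  0.        ,   0.        ,   1.        ]]), 'xyz': array([-0.00867219,  0.67971195,  1.03178849]), 'orientation': array([-2.41804268,  0.00874008, -2.34001259])}
top {'mtx': array([[408.0277047 ,   0.        , 316.58413232],
       [  0.        , 408.0277047 , 197.23188473],
       [  0.        ,   0.        ,   1.        ]]), 'xyz': array([0.33436462, 0.08079036, 1.22692536]), 'orientation': array([-2.91018931,  0.00305311, -1.53382915])}
{'clock': 0.1, 'joints': array([ 1.19806781,  0.38417561,  0.01642026,  1.37105326, -0.0063065 ,
        1.38821844, -0.04651303]), 'qvel': array([ 0.00252391, -0.00192133, -0.00070525, -0.00424622, -0.00044262,
        0.00194422,  0.00119339]), 'joint_torque': array([ 5.01780189e-03, -6.29127860e+01,  8.48809853e-01, -3.72757673e+01,
        1.69830053e-02,  1.04943200e-02, -6.66313554e-05]), 'tool_pos': array([ 0.19043578, -0.59481037,  0.2383639 ]), 'eef_rot': array([-3.13978820e+00,  3.83294769e-05,  3.09835781e-01]), 'contact_force': array([-0.26607526,  0.06223254,  0.5169772 ]), 'torque': array([-0.06743653, -0.02397768,  0.01253677]), 'grip_force': 0.0, 'gripper_width': 0.0851155518052996}
```

View pics/top0.png

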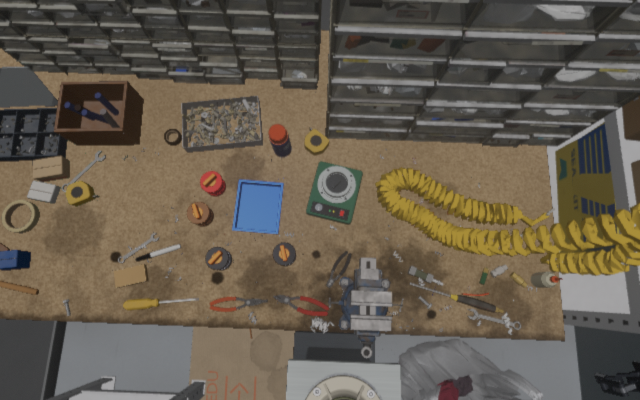

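View pics/scene0.png

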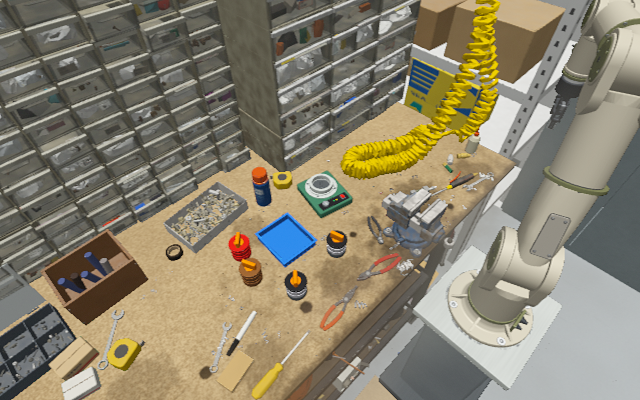

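Candidates in the top view: black lids at (217,258) and (285,254), a red look-alike at (211,183) and a brown one at (199,213). The two with black lids and steel bodies fit the description. The machine is at (335,190) and the tray at (259,207). I'll confirm this in one enlarged crop and measure.

```bash
cat > h.py <<'E'
import numpy as np, cv2
from scipy.spatial.transform import Rotation as R
from bench import arm, viewer
def ray(n,uv,z):
    c=viewer.get_calibration(n); M=R.from_euler('xyz',c['orientation']).as_matrix()
    d=np.c_[np.atleast_2d(uv),np.ones(len(np.atleast_2d(uv)))]@np.linalg.inv(c['mtx']).T@M.T
    return c['xyz']+d*((z-c['xyz'][2])/d[:,2])[:,None]
def proj(n,p):
    c=viewer.get_calibration(n); M=R.from_euler('xyz',c['orientation']).as_matrix()
    q=(np.atleast_2d(p)-c['xyz'])@M@c['mtx'].T; return q[:,:2]/q[:,2:]
def bars(n,im,boxes,z=0.1):
    hsv=cv2.cvtColor(im,cv2.COLOR_RGB2HSV)
    for (x0,y0,x1,y1) in boxes:
        m=cv2.inRange(hsv[y0:y1,x0:x1],(8,150,150),(22,255,255)); v,u=np.nonzero(m)
        P=ray(n,np.c_[u+x0,v+y0],z)[:,:2]; c=P.mean(0); w,V=np.linalg.eigh(np.cov(P.T)); a=V[:,1]
        print(n,len(u),"px",u.mean()+x0,v.mean()+y0,"xy",c.round(4),"yaw",round(np.arctan2(a[1],a[0]),3),"std",np.sqrt(w).round(4))
E
python3 - <<'E'
from h import *
t=viewer.get_image("top"); s=viewer.get_image("scene")
bars("top",t,[(200,240,235,275),(268,238,303,272)]); bars("scene",s,[(280,265,312,300),(323,228,352,256)])
hsv=cv2.cvtColor(t,cv2.COLOR_RGB2HSV)
m=cv2.inRange(hsv[170:245,225:292],(100,120,80),(120,255,255)); c=max(cv2.findContours(m,0,1)[0],key=cv2.contourArea)
b=cv2.boxPoints(cv2.minAreaRect(c))+[225,170]; print("tray",b,ray("top",b,.028).round(4), ray("top",b,.028).mean(0))
m=cv2.inRange(hsv[150:230,295:370],(60,90,30),(95,255,255)); c=max(cv2.findContours(m,0,1)[0],key=cv2.contourArea)
b=cv2.boxPoints(cv2.minAreaRect(c))+[295,150]; P=ray("top",b,.04);print("mach",b,P.round(4),P.mean(0))
f=lambda im,x,y,w,h,k:cv2.resize(im[y:y+h,x:x+w],None,fx=k,fy=k,interpolation=cv2.INTER_CUBIC)
a=np.hstack([f(t,185,170,130,110,3),f(t,305,160,60,55,6)[:330]]);b=np.hstack([f(s,225,225,130,80,3),f(s,292,165,65,48,5)])
w=min(a.shape[1],b.shape[1],800); cv2.imwrite("pics/crop1.png",np.vstack([a[:,:w],b[:,:w]])[:,:,::-1])
E
```

```text
top 32 px 215.03125 256.375 xy [0.4228 0.3665] yaw 2.522 std [0.0029 0.0124]
top 35 px 283.25714285714287 252.94285714285715 xy [0.439  0.1798] yaw -2.926 std [0.0037 0.011 ]
scene 105 px 294.93333333333334 278.26666666666665 xy [0.4174 0.3722] yaw 2.457 std [0.0072 0.0121]
scene 93 px 336.0 235.81720430107526 xy [0.4381 0.1868] yaw 2.965 std [0.0096 0.012 ]
tray [[232.50494957 228.95049667]
 [237.5346508  178.65346527]
 [282.6831665  183.16831589]
 [277.65346527 233.46534729]] [[0.5109 0.3406 0.028 ]
 [0.666  0.3383 0.028 ]
 [0.6567 0.1997 0.028 ]
 [0.5023 0.2059 0.028 ]] [0.58400003 0.27109321 0.028     ]
mach [[329. 211.]
 [329. 211.]
 [329. 210.]
 [329. 210.]] [[0.5731 0.0564 0.04  ]
 [0.5731 0.0564 0.04  ]
 [0.5762 0.0565 0.04  ]
 [0.5762 0.0565 0.04  ]] [0.57464613 0.05645737 0.04      ]
```

View pics/crop1.png

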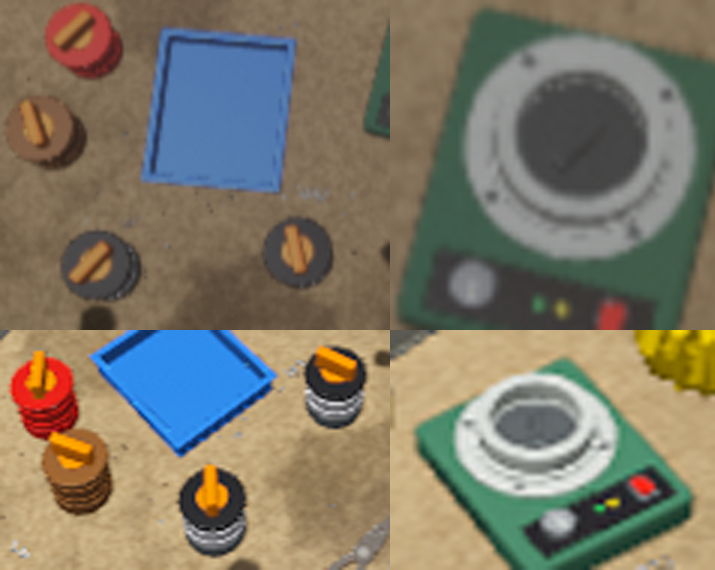

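The crop shows two black-lidded steel pots, at top pixels (217,258) and (285,254). The red and brown ones are look-alikes. The well is at about (337,182), with a faint dark dog line across it. I'll refine with a model fit.

```bash
cat >> h.py <<'E'
from scipy.optimize import minimize
from scipy.ndimage import map_coordinates
def samp(g,uv): return map_coordinates(g,[uv[:,1],uv[:,0]],order=1)
T=np.linspace(0,2*np.pi,120,endpoint=False)
def circ(n,g,xy,z,r,d=.003):
    def f(p):
        s=[samp(g,proj(n,np.c_[p[0]+q*np.cos(T),p[1]+q*np.sin(T),T*0+z])) for q in(r-d,r+d)]
        return -np.clip(s[1]-s[0],-20,60).mean()
    best=min(((f((xy[0]+a,xy[1]+b)),xy[0]+a,xy[1]+b) for a in np.arange(-.02,.021,.004) for b in np.arange(-.02,.021,.004)))
    o=minimize(f,best[1:],method='Nelder-Mead',options=dict(initial_simplex=np.array(best[1:])+[[0,0],[.003,0],[0,.003]])); return o.x,o.fun
def yaws(n,g,xy,z,L,W):
    a,b=[q.ravel() for q in np.meshgrid(np.linspace(-L/2,L/2,23),np.linspace(-W/2,W/2,7))]; th=np.arange(-90,90,2)
    v=np.array([samp(g,proj(n,np.c_[xy[0]+a*np.cos(t)-b*np.sin(t),xy[1]+a*np.sin(t)+b*np.cos(t),a*0+z])).mean() for t in np.radians(th)])
    return th,v
E
python3 - <<'E'
from h import *
I={n:viewer.get_image(n).astype(float) for n in("top","scene")}
for n,im in I.items():
    g=im.mean(2); rb=im[...,0]-im[...,2]
    for nm,xy in(("L",(.42,.369)),("R",(.439,.182))):
        c,f=circ(n,g,xy,.074,.0325); th,v=yaws(n,rb,c,.1,.04,.01); print(n,nm,c.round(4),round(f,1),"yaw",th[v.argsort()[-4:]],v.max().round())
    xy=ray(n,[(337.2,181.8)] if n=="top" else [(320.5,183)],.062)[0,:2]
    c,f=circ(n,g,xy,.062,.033); print(n,"well",xy.round(4),c.round(4),round(f,1))
    c2,f2=circ(n,g,xy,.062,.046); print("outer",c2.round(4),round(f2,1))
    th,v=yaws(n,g,c,.047,.030,.005); o=v.argsort(); print("dog",th[o[:6]],v[o[:6]].round(1),v.mean().round(1))
t=I["top"]; w=t[168:196,322:352].mean(2); w=np.clip((w-w.min())/(70)*255,0,255).astype(np.uint8)
s=I["scene"][172:200,305:337].mean(2); s=np.clip((s-s.min()-20)/(120)*255,0,255).astype(np.uint8)
k=lambda a:cv2.resize(a,(380,380),interpolation=cv2.INTER_CUBIC); cv2.imwrite("pics/dog.png",np.hstack([k(w),k(s)]))
E
```

```text
top L [0.4212 0.3678] -22.5 yaw [-36 -42 -38 -40] 97.0
top R [0.439  0.1793] -26.8 yaw [20 14 18 16] 97.0
top well [0.6576 0.0353] [0.6577 0.0377] -57.4
outer [0.6697 0.0282] -11.2
dog [-18 -16 -20 -14 -22 -12] [67.  67.  67.  67.1 67.1 67.1] 68.1
scene L [0.4222 0.3675] -57.4 yaw [-32 -34 -38 -36] 230.0
scene R [0.4411 0.1802] -55.6 yaw [12 18 16 14] 231.0
scene well [0.6558 0.041 ] [0.6596 0.0364] -59.2Traceback (most recent call last):
  File "<stdin>", line 9, in <module>
  File "h.py", line 25, in circ
    best=min(((f((xy[0]+a,xy[1]+b)),xy[0]+a,xy[1]+b) for a in np.arange(-.02,.021,.004) for b in np.arange(-.02,.021,.004)))
  File "h.py", line 25, in <genexpr>
    best=min(((f((xy[0]+a,xy[1]+b)),xy[0]+a,xy[1]+b) for a in np.arange(-.02,.021,.004) for b in np.arange(-.02,.021,.004)))
               ~^^^^^^^^^^^^^^^^^^^
  File "h.py", line 23, in f
    s=[samp(g,proj(n,np.c_[p[0]+q*np.cos(T),p[1]+q*np.sin(T),T*0+z])) for q in(r-d,r+d)]
              ~~~~^^^^^^^^^^^^^^^^^^^^^^^^^^^^^^^^^^^^^^^^^^^^^^^^^^
  File "h.py", line 9, in proj
    c=viewer.get_calibration(n); M=R.from_euler('xyz',c['orientation']).as_matrix()
ValueError: time passes only in moves, steps and waits
```

Both cameras agree: the left pot (L) is at (0.422,0.368) with yaw -37°, the right pot (R) at (0.440,0.180) with yaw 16°, and the well at (0.659,0.037). I'll approach pot R, since its yaw already matches the tool.

>>> move_arm(series=[{"jaw": 1,"translation": [33,-23,-4],"angular": [0,0,0]},{"jaw": 1,"translation": [65,-46,-8],"angular": [0,0,0]},{"jaw": 1,"translation": [98,-69,-12],"angular": [0,0,0]},{"jaw": 1,"translation": [130,-93,-16],"angular": [0,0,0]},{"jaw": 1,"translation": [163,-116,-20],"angular": [0,0,0]}])

```text
clock: 0.72
tool_pos: [0.311, -0.4334, 0.2596]
eef_rot: [3.141, 0.0, 0.309]
contact_force: [0.5, 0.2, -0.6]
gripper_width: 0.0854
grip_force: 0.0
```

>>> move_arm(series=[{"jaw": 1,"translation": [33,-23,0],"angular": [0,0,0]},{"jaw": 1,"translation": [65,-46,0],"angular": [0,0,0]},{"jaw": 1,"translation": [98,-69,0],"angular": [0,0,0]},{"jaw": 1,"translation": [130,-93,0],"angular": [0,0,0]},{"jaw": 1,"translation": [163,-116,0],"angular": [0,0,0]}])

```text
clock: 1.13
tool_pos: [0.431, -0.2731, 0.2596]
eef_rot: [3.141, -0.0, 0.31]
contact_force: [1.1, -0.8, 0.1]
gripper_width: 0.0855
grip_force: 0.0
```

```bash
python3 - <<'E'
s=open('h.py').read()
s=s.replace("def ray","CAL={n:viewer.get_calibration(n) for n in('top','scene')}\ndef ray",1).replace("c=viewer.get_calibration(n); M","c=CAL[n]; M")
s+='''
def go(p,yaw=None):
    st=arm.state(); M=R.from_euler('xyz',st['eef_rot']).as_matrix()
    print("at",st['tool_pos'].round(4),"rot",st['eef_rot'].round(3),"F",st['contact_force'].round(2),"w",round(st['gripper_width'],4),"t",round(st['clock'],2))
    print("tool mm",(M.T@(np.array(p)-st['tool_pos'])*1000).round(1), "wz", None if yaw is None else round(st['eef_rot'][2]-yaw,3))
'''
open('h.py','w').write(s)
E
python3 - <<'E'
from h import *
I={n:viewer.get_image(n).astype(float) for n in("top","scene")}
for n,im in I.items():
    g=im.mean(2)
    c=proj(n,[(.6586,.037,.047)]); print(n,"dogpx",c)
    th,v=yaws(n,g,(.6586,.037),.047,.030,.005); o=v.argsort(); print("dog",th[o[:6]],v[o[:6]].round(1),v.mean().round(1))
P=ray("top",[(305+165/6,160+170/6),(305+215/6,160+128/6)],.048); d=P[1]-P[0]; print(P,np.degrees(np.arctan2(d[1],d[0])))
np.save("top1.npy",I["top"])
t=I["top"]; w=t[170:194,325:349].mean(2); w=np.clip((w-35)/60*255,0,255).astype(np.uint8)
s=I["scene"][172:196,309:333].mean(2); s=np.clip((s-60)/(100)*255,0,255).astype(np.uint8)
k=lambda a:cv2.resize(a,(380,380),interpolation=cv2.INTER_CUBIC); cv2.imwrite("pics/dog.png",np.hstack([k(w),k(s)]))
go((.471,-.075,.26))
E
```

```text
top dogpx [[336.39589123 182.79885767]]
dog [-18 -20 -16 -22 -14 -24] [68.  68.1 68.1 68.1 68.1 68.1] 69.0
scene dogpx [[320.78049784 184.89793484]]
dog [ 4  2  6  0  8 -2] [100.1 100.1 100.1 100.1 100.2 100.3] 102.3
[[0.64080374 0.04820902 0.048     ]
 [0.66335199 0.02387331 0.048     ]] -47.183362079179915
at [ 0.4348 -0.2676  0.2597] rot [-3.14e+00 -3.00e-03  3.22e-01] F [ 0.73  0.82 -0.04] w 0.0854 t 1.23
tool mm [  95.2 -171.3    0.2] wz None
```

View pics/dog.png

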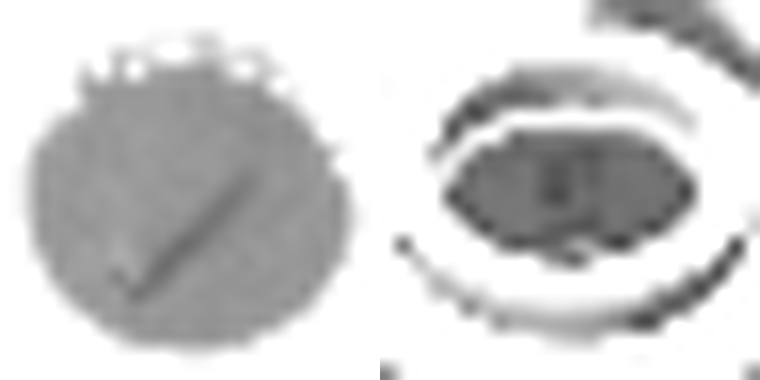

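The dog shows as a dark line from (135,295) to (250,180) in the left crop, at about -44° in the world. I'll continue to pot R.

>>> move_arm(series=[{"jaw": 1,"translation": [20,-35,0],"angular": [0,0,0]},{"jaw": 1,"translation": [40,-70,0],"angular": [0,0,0]},{"jaw": 1,"translation": [59,-106,0],"angular": [0,0,0]},{"jaw": 1,"translation": [79,-142,0],"angular": [0,0,0]},{"jaw": 1,"translation": [99,-178,0],"angular": [0,0,0]}])

```text
clock: 1.65
tool_pos: [0.4702, -0.0736, 0.2596]
eef_rot: [3.141, -0.0, 0.309]
contact_force: [1.0, -0.3, -0.5]
gripper_width: 0.0853
grip_force: 0.0
```

>>> move_arm(series=[{"jaw": 1,"translation": [10,-37,6],"angular": [0,0,0]},{"jaw": 1,"translation": [20,-74,12],"angular": [0,0,0]},{"jaw": 1,"translation": [30,-111,18],"angular": [0,0,0.01]},{"jaw": 1,"translation": [40,-148,24],"angular": [0,0,0.02]},{"jaw": 1,"translation": [48,-184,30],"angular": [0,0,0.03]}])

```text
clock: 2.07
tool_pos: [0.4596, 0.1165, 0.2293]
eef_rot: [3.141, -0.001, 0.279]
contact_force: [0.4, 0.4, -0.1]
gripper_width: 0.0854
grip_force: 0.0
```

Run:
```python
from h import *
P=ray("top",[(325+135/15.83,170+295/15.83),(325+250/15.83,170+180/15.83)],.046); d=P[1]-P[0]; print(P,np.degrees(np.arctan2(d[1],d[0])))
go((.440,.180,.086),.279)
```

```text
[[0.64050265 0.04505806 0.046     ]
 [0.66378912 0.02389555 0.046     ]] -42.26425093808451
at [0.4596 0.1165 0.2293] rot [ 3.141e+00 -1.000e-03  2.790e-01] F [ 0.36  0.38 -0.15] w 0.0854 t 2.07
tool mm [ -1.5 -66.5 143.3] wz 0.0
```

>>> move_arm(series=[{"jaw": 1,"translation": [-1,-30,20],"angular": [0,0,0]},{"jaw": 1,"translation": [-1,-60,45],"angular": [0,0,0]},{"jaw": 1,"translation": [-1,-66,80],"angular": [0,0,0]},{"jaw": 1,"translation": [-1,-66,115],"angular": [0,0,0]},{"jaw": 1,"translation": [-1,-66,143],"angular": [0,0,0]}])

```text
clock: 2.48
tool_pos: [0.4398, 0.1783, 0.0844]
eef_rot: [-3.142, 0.001, 0.282]
contact_force: [0.1, -0.6, -0.5]
gripper_width: 0.0854
grip_force: 0.0
```

>>> move_arm(series=[{"jaw": -1,"translation": [0,0,0],"angular": [0,0,0]},{"jaw": -1,"translation": [0,0,0],"angular": [0,0,0]},{"jaw": -1,"translation": [0,0,0],"angular": [0,0,0]},{"jaw": -1,"translation": [0,0,0],"angular": [0,0,0]},{"jaw": -1,"translation": [0,0,0],"angular": [0,0,0]}])

```text
clock: 2.9
tool_pos: [0.4422, 0.1782, 0.0883]
eef_rot: [3.141, -0.004, 0.279]
contact_force: [0.8, 0.1, 0.9]
gripper_width: 0.0258
grip_force: 0.0
```

>>> move_arm(series=[{"jaw": -1,"translation": [0,0,0],"angular": [0,0,0]},{"jaw": -1,"translation": [0,0,0],"angular": [0,0,0]},{"jaw": -1,"translation": [0,0,0],"angular": [0,0,0]}])

```text
clock: 3.15
tool_pos: [0.4418, 0.1785, 0.0877]
eef_rot: [-3.141, -0.003, 0.28]
contact_force: [-0.6, 0.7, 6.5]
gripper_width: 0.0101
grip_force: 60.3
```

>>> move_arm(series=[{"jaw": -1,"translation": [0,0,-15],"angular": [0,0,0]},{"jaw": -1,"translation": [0,0,-40],"angular": [0,0,0]},{"jaw": -1,"translation": [0,0,-70],"angular": [0,0,0]},{"jaw": -1,"translation": [0,0,-70],"angular": [0,0,0]},{"jaw": -1,"translation": [0,0,-70],"angular": [0,0,0]}])

```text
clock: 3.57
tool_pos: [0.4417, 0.1781, 0.1578]
eef_rot: [3.141, -0.003, 0.28]
contact_force: [0.3, -0.1, -3.2]
gripper_width: 0.0104
grip_force: 59.6
```

>>> move_arm(series=[{"jaw": -1,"translation": [0,0,0],"angular": [0,0,0]},{"jaw": -1,"translation": [0,0,0],"angular": [0,0,0]},{"jaw": -1,"translation": [0,0,0],"angular": [0,0,0]},{"jaw": -1,"translation": [0,0,0],"angular": [0,0,0]}])

```text
clock: 3.9
tool_pos: [0.4402, 0.1776, 0.1554]
eef_rot: [-3.141, 0.002, 0.28]
contact_force: [-0.2, -0.8, -2.1]
gripper_width: 0.0108
grip_force: 59.6
```

>>> move_arm(series=[{"jaw": -1,"translation": [0,0,0],"angular": [0,0,0]}])

```text
clock: 3.98
tool_pos: [0.4404, 0.1777, 0.1557]
eef_rot: [-3.141, 0.001, 0.28]
contact_force: [-0.2, 0.1, -2.3]
gripper_width: 0.0106
grip_force: 59.6
```

>>> move_arm(series=[{"jaw": -1,"translation": [0,0,0],"angular": [0,0,0]}])

```text
clock: 4.07
tool_pos: [0.4405, 0.1778, 0.156]
eef_rot: [-3.141, 0.001, 0.28]
contact_force: [-0.0, 0.0, -1.6]
gripper_width: 0.0109
grip_force: 59.6
```

>>> move_arm(series=[{"jaw": -1,"translation": [0,0,0],"angular": [0,0,0]}])

```text
clock: 4.15
tool_pos: [0.4407, 0.1779, 0.1562]
eef_rot: [-3.141, 0.0, 0.28]
contact_force: [-0.7, 0.1, -3.2]
gripper_width: 0.011
grip_force: 59.6
```

Pot R weighs about 2.5 N (0.25 kg), so it is the light one. The heavy pot must be at least 0.35 kg. It goes to the tray.

>>> move_arm(series=[{"jaw": -1,"translation": [25,-8,-5],"angular": [0,0,0]},{"jaw": -1,"translation": [63,-19,-5],"angular": [0,0,0]},{"jaw": -1,"translation": [101,-31,-5],"angular": [0,0,0]},{"jaw": -1,"translation": [138,-42,-5],"angular": [0,0,0]},{"jaw": -1,"translation": [163,-50,-5],"angular": [0,0,0]}])

```text
clock: 4.57
tool_pos: [0.5861, 0.2721, 0.1605]
eef_rot: [-3.141, -0.0, 0.279]
contact_force: [-0.4, -0.0, -3.0]
gripper_width: 0.0107
grip_force: 59.6
```

>>> move_arm(series=[{"jaw": -1,"translation": [0,0,0],"angular": [0,0,0]},{"jaw": -1,"translation": [0,0,15],"angular": [0,0,0]},{"jaw": -1,"translation": [0,0,35],"angular": [0,0,0]},{"jaw": -1,"translation": [0,0,55],"angular": [0,0,0]},{"jaw": -1,"translation": [0,0,62],"angular": [0,0,0]}])

```text
clock: 4.98
tool_pos: [0.5821, 0.2698, 0.0958]
eef_rot: [3.141, 0.005, 0.28]
contact_force: [-0.4, -1.0, -2.6]
gripper_width: 0.0108
grip_force: 59.6
```

>>> move_arm(series=[{"jaw": -1,"translation": [0,0,1],"angular": [0,0,0]},{"jaw": -1,"translation": [0,0,2],"angular": [0,0,0]},{"jaw": -1,"translation": [0,0,3],"angular": [0,0,0]}])

```text
clock: 5.23
tool_pos: [0.5843, 0.2714, 0.0977]
eef_rot: [-3.141, -0.002, 0.28]
contact_force: [0.2, 0.8, -1.9]
gripper_width: 0.0108
grip_force: 59.6
```

>>> move_arm(series=[{"jaw": -1,"translation": [0,0,1],"angular": [0,0,0]},{"jaw": -1,"translation": [0,0,2],"angular": [0,0,0]},{"jaw": -1,"translation": [0,0,3],"angular": [0,0,0]},{"jaw": -1,"translation": [0,0,3],"angular": [0,0,0]},{"jaw": -1,"translation": [0,0,3],"angular": [0,0,0]}])

```text
clock: 5.65
tool_pos: [0.5836, 0.271, 0.0935]
eef_rot: [-3.142, -0.0, 0.28]
contact_force: [0.0, -0.4, -2.4]
gripper_width: 0.0104
grip_force: 59.6
```

>>> move_arm(series=[{"jaw": -1,"translation": [0,0,1],"angular": [0,0,0]},{"jaw": -1,"translation": [0,0,2],"angular": [0,0,0]},{"jaw": -1,"translation": [0,0,2],"angular": [0,0,0]},{"jaw": -1,"translation": [0,0,2],"angular": [0,0,0]}])

```text
clock: 5.98
tool_pos: [0.5838, 0.2712, 0.0918]
eef_rot: [-3.141, -0.001, 0.28]
contact_force: [-0.7, -0.9, 3.2]
gripper_width: 0.0106
grip_force: 60.2
```

>>> move_arm(series=[{"jaw": 1,"translation": [0,0,0],"angular": [0,0,0]},{"jaw": 1,"translation": [0,0,0],"angular": [0,0,0]},{"jaw": 1,"translation": [0,0,0],"angular": [0,0,0]},{"jaw": 1,"translation": [0,0,0],"angular": [0,0,0]},{"jaw": 1,"translation": [0,0,0],"angular": [0,0,0]}])

```text
clock: 6.4
tool_pos: [0.5836, 0.2709, 0.0913]
eef_rot: [-3.142, -0.0, 0.28]
contact_force: [-0.6, 0.0, 0.7]
gripper_width: 0.0705
grip_force: 0.0
```

>>> move_arm(series=[{"jaw": 1,"translation": [0,0,-10],"angular": [0,0,0]},{"jaw": 1,"translation": [0,0,-40],"angular": [0,0,0]},{"jaw": 1,"translation": [0,0,-75],"angular": [0,0,0.1]},{"jaw": 1,"translation": [0,0,-110],"angular": [0,0,0.22]},{"jaw": 1,"translation": [0,0,-115],"angular": [0,0,0.34]}])

```text
clock: 6.82
tool_pos: [0.5857, 0.2729, 0.2148]
eef_rot: [-3.136, -0.009, -0.066]
contact_force: [0.8, 0.6, 1.9]
gripper_width: 0.0855
grip_force: 0.0
```

Run:
```python
from h import *
go((.4217,.3677,.2),-.646)
g=viewer.get_image("top").astype(float); print(circ("top",g.mean(2),(.584,.271),.078,.0325))
```

```text
at [0.5857 0.2729 0.2148] rot [-3.136 -0.009 -0.066] F [0.83 0.64 1.91] w 0.0855 t 6.82
tool mm [-170.   -83.8   13.8] wz 0.58
(array([0.60438841, 0.25255596]), np.float64(1.016981818323109))
```

>>> move_arm(series=[{"jaw": 1,"translation": [-33,-17,0],"angular": [0,0,0.12]},{"jaw": 1,"translation": [-67,-35,0],"angular": [0,0,0.24]},{"jaw": 1,"translation": [-101,-52,0],"angular": [0,0,0.36]},{"jaw": 1,"translation": [-134,-70,0],"angular": [0,0,0.48]},{"jaw": 1,"translation": [-168,-87,0],"angular": [0,0,0.586]}])

```text
clock: 7.28
tool_pos: [0.4351, 0.3607, 0.2032]
eef_rot: [3.133, 0.002, -0.568]
contact_force: [-1.1, 2.2, -0.3]
gripper_width: 0.0854
grip_force: 0.0
```

>>> move_arm(series=[{"jaw": 1,"translation": [0,0,0],"angular": [0,0,0]},{"jaw": 1,"translation": [0,0,0],"angular": [0,0,0]}])

```text
clock: 7.45
tool_pos: [0.4405, 0.3564, 0.2025]
eef_rot: [3.131, -0.004, -0.565]
contact_force: [0.8, -1.1, -0.5]
gripper_width: 0.0853
grip_force: 0.0
```

Run:
```python
from h import *
go((.4217,.3677,.087),-.646)
```

```text
at [0.4405 0.3564 0.2025] rot [ 3.131 -0.004 -0.565] F [ 0.77 -1.06 -0.48] w 0.0853 t 7.45
tool mm [-22.3  -0.7 115.4] wz 0.081
```

>>> move_arm(series=[{"jaw": 1,"translation": [-11,0,0],"angular": [0,0,0.04]},{"jaw": 1,"translation": [-22,-1,0],"angular": [0,0,0.08]},{"jaw": 1,"translation": [-22,-1,0],"angular": [0,0,0.08]},{"jaw": 1,"translation": [-22,-1,0],"angular": [0,0,0.08]}])

```text
clock: 7.78
tool_pos: [0.425, 0.3672, 0.2024]
eef_rot: [3.132, -0.004, -0.652]
contact_force: [0.1, -1.0, -0.3]
gripper_width: 0.0853
grip_force: 0.0
```

Run:
```python
from h import *
go((.4217,.3677,.087),-.646); print(arm.state()['joints'].round(2))
```

```text
at [0.425  0.3672 0.2024] rot [ 3.132 -0.004 -0.652] F [ 0.15 -1.   -0.32] w 0.0853 t 7.78
tool mm [ -3.4   0.5 115.4] wz -0.006
[-0.72  0.28 -0.06  1.59  0.02  1.28 -3.01]
```

>>> move_arm(series=[{"jaw": 1,"translation": [-3,0,20],"angular": [0.01,0,-0.03]},{"jaw": 1,"translation": [-3,0,50],"angular": [0.01,0,-0.03]},{"jaw": 1,"translation": [-3,0,85],"angular": [0.01,0,-0.03]},{"jaw": 1,"translation": [-3,0,114],"angular": [0.01,0,-0.03]},{"jaw": 1,"translation": [-3,0,114],"angular": [0.01,0,-0.03]}])

```text
clock: 8.2
tool_pos: [0.42, 0.3641, 0.0821]
eef_rot: [3.131, -0.001, -0.623]
contact_force: [-1.0, -1.2, -1.0]
gripper_width: 0.0855
grip_force: 0.0
```

Run:
```python
from h import *
go((.4217,.3677,.087),-.63); print(arm.state()['joints'].round(2))
```

```text
at [0.42   0.3641 0.0821] rot [ 3.131e+00 -1.000e-03 -6.230e-01] F [-0.98 -1.23 -1.01] w 0.0855 t 8.2
tool mm [-0.7 -3.9 -5. ] wz 0.007
[-0.72  0.37 -0.06  1.75  0.03  1.03 -2.99]
```

>>> move_arm(series=[{"jaw": 1,"translation": [0,-2,-2],"angular": [0,0,0]},{"jaw": 1,"translation": [0,-2,-2],"angular": [0,0,0]},{"jaw": 1,"translation": [0,-2,-2],"angular": [0,0,0]}])

```text
clock: 8.45
tool_pos: [0.4247, 0.371, 0.0931]
eef_rot: [-3.137, -0.004, -0.623]
contact_force: [0.2, 0.3, 0.6]
gripper_width: 0.0855
grip_force: 0.0
```

Run:
```python
from h import *
go((.4217,.3677,.088),-.63)
```

```text
at [0.4247 0.371  0.0931] rot [-3.137 -0.004 -0.623] F [0.21 0.26 0.6 ] w 0.0855 t 8.45
tool mm [-0.5  4.4  5. ] wz 0.007
```

>>> move_arm(series=[{"jaw": -1,"translation": [0,0,0],"angular": [0,0,0]},{"jaw": -1,"translation": [0,0,0],"angular": [0,0,0]},{"jaw": -1,"translation": [0,0,0],"angular": [0,0,0]},{"jaw": -1,"translation": [0,0,0],"angular": [0,0,0]},{"jaw": -1,"translation": [0,0,0],"angular": [0,0,0]}])

```text
clock: 8.87
tool_pos: [0.4227, 0.3702, 0.0907]
eef_rot: [-3.141, -0.003, -0.622]
contact_force: [1.0, 0.6, 0.2]
gripper_width: 0.0256
grip_force: 0.0
```

>>> move_arm(series=[{"jaw": -1,"translation": [0,0,0],"angular": [0,0,0]},{"jaw": -1,"translation": [0,0,0],"angular": [0,0,0]},{"jaw": -1,"translation": [0,0,0],"angular": [0,0,0]},{"jaw": -1,"translation": [0,0,0],"angular": [0,0,0]}])

```text
clock: 9.2
tool_pos: [0.4228, 0.37, 0.0905]
eef_rot: [-3.142, -0.003, -0.622]
contact_force: [-0.5, -1.4, 2.7]
gripper_width: 0.0109
grip_force: 59.4
```

Run:
```python
from h import *
go((.4217,.3677,.088),-.63)
```

```text
at [0.4228 0.37   0.0905] rot [-3.142e+00 -3.000e-03 -6.220e-01] F [-0.54 -1.35  2.7 ] w 0.0109 t 9.2
tool mm [0.4 2.5 2.5] wz 0.008
```

>>> move_arm(series=[{"jaw": -1,"translation": [0,0,-15],"angular": [0,0,0]},{"jaw": -1,"translation": [0,0,-45],"angular": [0,0,0]},{"jaw": -1,"translation": [0,0,-80],"angular": [0,0,0]},{"jaw": -1,"translation": [0,0,-110],"angular": [0,0,0]},{"jaw": -1,"translation": [0,0,-125],"angular": [0,0,0]}])

```text
clock: 9.62
tool_pos: [0.4229, 0.371, 0.2187]
eef_rot: [-3.138, -0.004, -0.622]
contact_force: [0.5, -0.5, -4.7]
gripper_width: 0.0104
grip_force: 59.3
```

>>> move_arm(series=[{"jaw": -1,"translation": [0,0,0],"angular": [0,0,0]},{"jaw": -1,"translation": [0,0,0],"angular": [0,0,0]},{"jaw": -1,"translation": [0,0,0],"angular": [0,0,0]},{"jaw": -1,"translation": [0,0,0],"angular": [0,0,0]}])

```text
clock: 9.95
tool_pos: [0.4215, 0.3694, 0.2127]
eef_rot: [3.137, -0.002, -0.622]
contact_force: [0.3, 0.3, -6.4]
gripper_width: 0.0108
grip_force: 59.3
```

>>> move_arm(series=[{"jaw": -1,"translation": [0,0,0],"angular": [0,0,0]},{"jaw": -1,"translation": [0,0,0],"angular": [0,0,0]}])

```text
clock: 10.12
tool_pos: [0.422, 0.3699, 0.214]
eef_rot: [3.139, -0.003, -0.622]
contact_force: [-0.5, -0.2, -5.6]
gripper_width: 0.0105
grip_force: 59.3
```

Run:
```python
from h import *
go((.545,.203,.215),-.75)
```

```text
at [0.422  0.3699 0.214 ] rot [ 3.139e+00 -3.000e-03 -6.220e-01] F [-0.48 -0.22 -5.57] w 0.0105 t 10.12
tool mm [197.2  63.9  -0.3] wz 0.128
```

Pot L weighs about 5.6 N, so it is the loaded one. It goes to the well.

>>> move_arm(series=[{"jaw": -1,"translation": [30,10,0],"angular": [0,0,0]},{"jaw": -1,"translation": [70,23,0],"angular": [0,0,0]},{"jaw": -1,"translation": [110,36,0],"angular": [0,0,0]},{"jaw": -1,"translation": [150,49,0],"angular": [0,0,0]},{"jaw": -1,"translation": [188,61,0],"angular": [0,0,0]}])

```text
clock: 10.53
tool_pos: [0.5404, 0.2092, 0.2156]
eef_rot: [3.141, -0.003, -0.622]
contact_force: [0.6, 0.4, -4.6]
gripper_width: 0.0104
grip_force: 59.3
```

>>> move_arm(series=[{"jaw": -1,"translation": [39,13,0],"angular": [0,0,0]},{"jaw": -1,"translation": [78,27,0],"angular": [0,0,0]},{"jaw": -1,"translation": [117,41,0],"angular": [0,0,0]},{"jaw": -1,"translation": [156,56,0],"angular": [0,0,0]},{"jaw": -1,"translation": [190,69,0],"angular": [0,0,0]}])

```text
clock: 10.95
tool_pos: [0.6547, 0.0413, 0.2159]
eef_rot: [3.141, -0.003, -0.623]
contact_force: [1.2, -0.1, -4.9]
gripper_width: 0.0104
grip_force: 59.3
```

>>> move_arm(series=[{"jaw": -1,"translation": [0,0,0],"angular": [0,0,0]},{"jaw": -1,"translation": [0,0,0],"angular": [0,0,0]},{"jaw": -1,"translation": [0,0,0],"angular": [0,0,0]}])

```text
clock: 11.2
tool_pos: [0.6535, 0.0445, 0.2156]
eef_rot: [3.141, -0.002, -0.623]
contact_force: [-0.6, 0.7, -6.8]
gripper_width: 0.0106
grip_force: 59.3
```

Run:
```python
from h import *
go((.6586,.037,.165),-.66)
```

```text
at [0.6535 0.0445 0.2156] rot [ 3.141e+00 -2.000e-03 -6.230e-01] F [-0.6   0.68 -6.75] w 0.0106 t 11.2
tool mm [ 8.4  3.1 50.6] wz 0.037
```

>>> move_arm(series=[{"jaw": -1,"translation": [4,1,15],"angular": [0,0,0]},{"jaw": -1,"translation": [8,3,35],"angular": [0,0,0]},{"jaw": -1,"translation": [8,3,48],"angular": [0,0,0]},{"jaw": -1,"translation": [8,3,50],"angular": [0,0,0]},{"jaw": -1,"translation": [8,3,50],"angular": [0,0,0]}])

```text
clock: 11.62
tool_pos: [0.6575, 0.0391, 0.1655]
eef_rot: [3.141, -0.001, -0.62]
contact_force: [0.2, 0.8, -4.3]
gripper_width: 0.0104
grip_force: 59.3
```

>>> move_arm(series=[{"jaw": -1,"translation": [0,0,0],"angular": [0,0,0]},{"jaw": -1,"translation": [0,0,0],"angular": [0,0,0]},{"jaw": -1,"translation": [0,0,0],"angular": [0,0,0]},{"jaw": -1,"translation": [0,0,0],"angular": [0,0,0]}])

```text
clock: 11.95
tool_pos: [0.6591, 0.0374, 0.1677]
eef_rot: [-3.14, -0.004, -0.622]
contact_force: [0.1, 0.5, -5.9]
gripper_width: 0.0106
grip_force: 59.3
```

Run:
```python
from h import *
go((.6586,.037,.11),-.66)
I={n:viewer.get_image(n).astype(float) for n in("top","scene")}
z=arm.state()['tool_pos'][2]-.0905
for n in I:
    g=I[n].mean(2); print(n,circ(n,g,(.6586,.037),z+.074,.0325))
f=lambda im,x,y:cv2.resize(im[y:y+60,x:x+60],(390,390),interpolation=cv2.INTER_CUBIC)
cv2.imwrite("pics/over.png",np.hstack([f(I["top"],305,150),f(I["scene"],290,140)])[:,:,::-1])
```

```text
at [0.6591 0.0374 0.1677] rot [-3.14  -0.004 -0.622] F [ 0.07  0.45 -5.9 ] w 0.0106 t 11.95
tool mm [-0.4  0.7 57.7] wz 0.038
top (array([0.64398965, 0.04580381]), np.float64(-5.4492953512008535))
scene (array([0.65766192, 0.03997001]), np.float64(-47.68720384416829))[ WARN:0@1.020] global loadsave.cpp:1063 imwrite_ Unsupported depth image for selected encoder is fallbacked to CV_8U.
```

View pics/over.png

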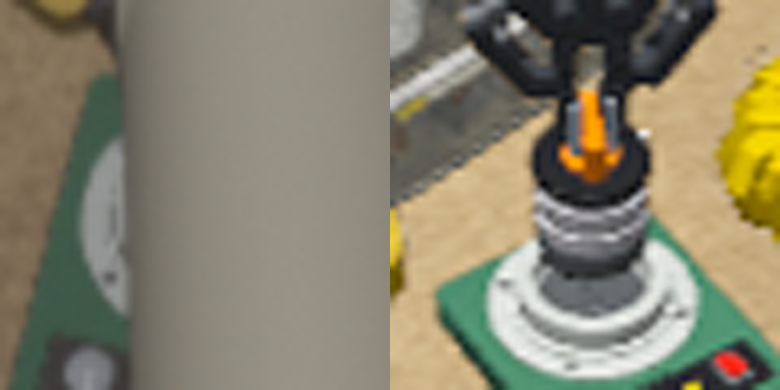

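The picture shows the pot centred over the well opening, with the arm covering the top view. Lowering it gently.

>>> move_arm(series=[{"jaw": -1,"translation": [0,1,6],"angular": [0,0,0]},{"jaw": -1,"translation": [0,1,14],"angular": [0,0,0]},{"jaw": -1,"translation": [0,1,20],"angular": [0,0,0]},{"jaw": -1,"translation": [0,1,21],"angular": [0,0,0]},{"jaw": -1,"translation": [0,1,21],"angular": [0,0,0]}])

```text
clock: 12.47
tool_pos: [0.6574, 0.0363, 0.1442]
eef_rot: [3.14, -0.001, -0.622]
contact_force: [0.3, 1.1, -6.2]
gripper_width: 0.0106
grip_force: 59.2
```

>>> move_arm(series=[{"jaw": -1,"translation": [0,0,1],"angular": [0,0,0]},{"jaw": -1,"translation": [0,0,2],"angular": [0,0,0]},{"jaw": -1,"translation": [0,0,3],"angular": [0,0,0]},{"jaw": -1,"translation": [0,0,3],"angular": [0,0,0]},{"jaw": -1,"translation": [0,0,3],"angular": [0,0,0]}])

```text
clock: 12.88
tool_pos: [0.6582, 0.0363, 0.1427]
eef_rot: [-3.141, -0.003, -0.622]
contact_force: [-0.5, -0.3, -5.4]
gripper_width: 0.0106
grip_force: 59.3
```

>>> move_arm(series=[{"jaw": -1,"translation": [0,0,1],"angular": [0,0,0]},{"jaw": -1,"translation": [0,0,2],"angular": [0,0,0]},{"jaw": -1,"translation": [0,0,2],"angular": [0,0,0]},{"jaw": -1,"translation": [0,0,2],"angular": [0,0,0]}])

```text
clock: 13.22
tool_pos: [0.6581, 0.0363, 0.1405]
eef_rot: [3.142, -0.003, -0.622]
contact_force: [0.0, 0.6, -5.0]
gripper_width: 0.0102
grip_force: 59.3
```

>>> move_arm(series=[{"jaw": -1,"translation": [0,0,1],"angular": [0,0,0]},{"jaw": -1,"translation": [0,0,2],"angular": [0,0,0]},{"jaw": -1,"translation": [0,0,2],"angular": [0,0,0]},{"jaw": -1,"translation": [0,0,2],"angular": [0,0,0]}])

```text
clock: 13.55
tool_pos: [0.6582, 0.0362, 0.1387]
eef_rot: [-3.141, -0.003, -0.622]
contact_force: [-0.6, -0.3, -5.5]
gripper_width: 0.0102
grip_force: 59.4
```

>>> move_arm(series=[{"jaw": -1,"translation": [0,0,1],"angular": [0,0,0]},{"jaw": -1,"translation": [0,0,1],"angular": [0,0,0]},{"jaw": -1,"translation": [0,0,1],"angular": [0,0,0]}])

```text
clock: 13.8
tool_pos: [0.6583, 0.0363, 0.1379]
eef_rot: [-3.141, -0.004, -0.622]
contact_force: [-0.4, -0.5, -2.9]
gripper_width: 0.0106
grip_force: 59.6
```

>>> move_arm(series=[{"jaw": -1,"translation": [0,0,1],"angular": [0,0,0]},{"jaw": -1,"translation": [0,0,1],"angular": [0,0,0]},{"jaw": -1,"translation": [0,0,1],"angular": [0,0,0]}])

```text
clock: 14.05
tool_pos: [0.6584, 0.0362, 0.137]
eef_rot: [-3.141, -0.004, -0.622]
contact_force: [-1.0, -0.4, -1.6]
gripper_width: 0.0106
grip_force: 59.8
```

The foot is riding on the dog with about 4 N. I'll turn it under light pressure.

>>> move_arm(series=[{"jaw": -1,"translation": [0,0,0.5],"angular": [0,0,0.03]},{"jaw": -1,"translation": [0,0,0.5],"angular": [0,0,0.06]},{"jaw": -1,"translation": [0,0,0.5],"angular": [0,0,0.08]},{"jaw": -1,"translation": [0,0,0.5],"angular": [0,0,0.08]}])

```text
clock: 14.38
tool_pos: [0.6582, 0.0361, 0.1364]
eef_rot: [-3.141, -0.003, -0.703]
contact_force: [-1.3, -0.3, -0.1]
gripper_width: 0.0104
grip_force: 60.0
```

>>> move_arm(series=[{"jaw": -1,"translation": [0,0,0],"angular": [0,0,0.03]},{"jaw": -1,"translation": [0,0,0],"angular": [0,0,0.05]},{"jaw": -1,"translation": [0,0,0],"angular": [0,0,0.05]}])

```text
clock: 14.63
tool_pos: [0.6579, 0.0365, 0.1355]
eef_rot: [-3.142, -0.003, -0.753]
contact_force: [-1.4, 0.8, -5.7]
gripper_width: 0.0103
grip_force: 59.3
```

>>> move_arm(series=[{"jaw": -1,"translation": [0,0,0],"angular": [0,0,0.03]},{"jaw": -1,"translation": [0,0,0],"angular": [0,0,0.05]},{"jaw": -1,"translation": [0,0,0],"angular": [0,0,0.05]}])

```text
clock: 14.88
tool_pos: [0.6581, 0.0368, 0.1357]
eef_rot: [-3.141, -0.003, -0.802]
contact_force: [0.1, 0.2, -5.9]
gripper_width: 0.0105
grip_force: 59.2
```

The force returned to the pot's weight, so the slot is over the dog. Lowering to the floor.

>>> move_arm(series=[{"jaw": -1,"translation": [0,0,1],"angular": [0,0,0]},{"jaw": -1,"translation": [0,0,2],"angular": [0,0,0]},{"jaw": -1,"translation": [0,0,3],"angular": [0,0,0]},{"jaw": -1,"translation": [0,0,3],"angular": [0,0,0]},{"jaw": -1,"translation": [0,0,3],"angular": [0,0,0]}])

```text
clock: 15.3
tool_pos: [0.6583, 0.0364, 0.1332]
eef_rot: [-3.141, -0.003, -0.802]
contact_force: [0.8, 1.9, -5.8]
gripper_width: 0.0106
grip_force: 59.3
```

>>> move_arm(series=[{"jaw": -1,"translation": [0,0,1],"angular": [0,0,0]},{"jaw": -1,"translation": [0,0,1.5],"angular": [0,0,0]},{"jaw": -1,"translation": [0,0,1.5],"angular": [0,0,0]},{"jaw": -1,"translation": [0,0,1.5],"angular": [0,0,0]}])

```text
clock: 15.63
tool_pos: [0.6583, 0.0363, 0.1317]
eef_rot: [-3.141, -0.003, -0.802]
contact_force: [2.4, 1.3, -5.3]
gripper_width: 0.0103
grip_force: 59.4
```

>>> move_arm(series=[{"jaw": -1,"translation": [0,0,0.5],"angular": [0,0,0]},{"jaw": -1,"translation": [0,0,0.5],"angular": [0,0,0]},{"jaw": -1,"translation": [0,0,0.5],"angular": [0,0,0]}])

```text
clock: 15.88
tool_pos: [0.6583, 0.0363, 0.1312]
eef_rot: [-3.141, -0.003, -0.802]
contact_force: [1.0, 1.1, -4.1]
gripper_width: 0.0103
grip_force: 59.5
```

>>> move_arm(series=[{"jaw": -1,"translation": [0,0,1],"angular": [0,0,0]},{"jaw": -1,"translation": [0,0,1],"angular": [0,0,0]},{"jaw": -1,"translation": [0,0,1],"angular": [0,0,0]}])

```text
clock: 16.13
tool_pos: [0.6585, 0.0363, 0.1306]
eef_rot: [-3.14, -0.004, -0.802]
contact_force: [1.6, 1.3, -1.0]
gripper_width: 0.0107
grip_force: 59.9
```

>>> move_arm(series=[{"jaw": -1,"translation": [0,0,0.5],"angular": [0,0,0]},{"jaw": -1,"translation": [0,0,0.5],"angular": [0,0,0]},{"jaw": -1,"translation": [0,0,0.5],"angular": [0,0,0]}])

```text
clock: 16.38
tool_pos: [0.6586, 0.0363, 0.1306]
eef_rot: [-3.14, -0.004, -0.802]
contact_force: [-0.8, 1.5, 5.4]
gripper_width: 0.0105
grip_force: 60.7
```

It is on the floor: TCP z is 0.1306, the predicted value, and the contact is stiff. Releasing.

>>> move_arm(series=[{"jaw": 1,"translation": [0,0,-1],"angular": [0,0,0]},{"jaw": 1,"translation": [0,0,-1],"angular": [0,0,0]},{"jaw": 1,"translation": [0,0,-1],"angular": [0,0,0]},{"jaw": 1,"translation": [0,0,-1],"angular": [0,0,0]},{"jaw": 1,"translation": [0,0,-1],"angular": [0,0,0]}])

```text
clock: 16.8
tool_pos: [0.658, 0.036, 0.1303]
eef_rot: [-3.142, -0.003, -0.803]
contact_force: [-0.7, -0.1, -0.6]
gripper_width: 0.0702
grip_force: 0.0
```

>>> move_arm(series=[{"jaw": 1,"translation": [0,0,-5],"angular": [0,0,0]},{"jaw": 1,"translation": [0,0,-25],"angular": [0,0,0]},{"jaw": 1,"translation": [0,0,-60],"angular": [0,0,0]},{"jaw": 1,"translation": [0,0,-95],"angular": [0,0,0]},{"jaw": 1,"translation": [0,0,-120],"angular": [0,0,0]}])

```text
clock: 17.22
tool_pos: [0.6584, 0.0363, 0.2544]
eef_rot: [-3.139, -0.005, -0.802]
contact_force: [0.2, 0.4, 1.0]
gripper_width: 0.0853
grip_force: 0.0
```

>>> move_arm(series=[{"jaw": 1,"translation": [0,40,0],"angular": [0,0,0]},{"jaw": 1,"translation": [0,80,0],"angular": [0,0,0]},{"jaw": 1,"translation": [-20,110,0],"angular": [0,0,0]},{"jaw": 1,"translation": [-40,140,0],"angular": [0,0,0]},{"jaw": 1,"translation": [-60,165,0],"angular": [0,0,0]}])

```text
clock: 17.63
tool_pos: [0.4955, -0.0367, 0.2506]
eef_rot: [-3.141, -0.003, -0.805]
contact_force: [0.2, 0.5, 0.3]
gripper_width: 0.0851
grip_force: 0.0
```

Run:
```python
from h import *
go((.5,-.2,.25))
I={n:viewer.get_image(n) for n in("top","scene")}
for n in I:
    g=I[n].astype(float).mean(2)
    for nm,xy,z in(("well",(.6586,.037),.114),("tray",(.584,.271),.078)): print(n,nm,circ(n,g,xy,z,.0325))
f=lambda im,x,y:cv2.resize(im[y:y+110,x:x+150],(400,293),interpolation=cv2.INTER_CUBIC)
cv2.imwrite("pics/end.png",np.hstack([f(I["top"],225,140),f(I["scene"],220,140)])[:,:,::-1])
```

```text
at [ 0.4955 -0.0367  0.2506] rot [-3.141e+00 -3.000e-03 -8.050e-01] F [0.17 0.48 0.35] w 0.0851 t 17.63
tool mm [120.7 110.    0.9] wz None
top well (array([0.65543423, 0.03547963]), np.float64(-42.3911900695827))
top tray (array([0.58146953, 0.2714761 ]), np.float64(-36.347024490284475))
scene well (array([0.65733773, 0.03799032]), np.float64(-54.36773593271731))
scene tray (array([0.58114016, 0.27376385]), np.float64(-44.859132482681765))
```

View pics/end.png

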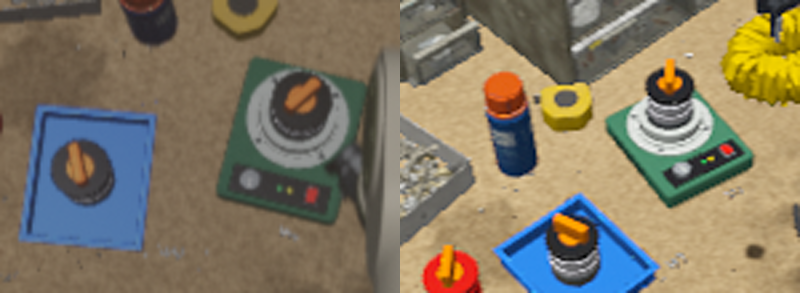

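The loaded pot sits upright in the well and the light pot stands near the tray's centre. The spray can and tape measure are where they were, and the arm is clear.

```bash
python3 -c "
from bench import ticket
print(ticket.finish_job())"
```

```text
the job is handed in; nothing more can be done
None
```

The job is handed in at about 18 s of the 72 s allowed: the loaded pot (left one, about 5.6 N) sits on the well's floor with the dog in a slot, and the light pot (about 2.5 N) stands upright near the tray's centre; no verdict came back.

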